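Dock a bar electrode in its test cradle

ROBOT

A 7-joint arm with a two-finger parallel gripper is mounted at the origin on a cart in front of the work surface, level with it; the furniture and walls round the work are solid. World frame = base frame: x ahead of the robot, y to its left, z up, the work surface at z = 0. Lengths are in m, angles in rad, forces in N, time in s.
With the tool pointing down it reaches from about 0.425 to 0.925 m from the base axis. Payload 6.8 kg.
Tool frame: the origin (TCP) lies midway between the tips of the shut fingers; the grasp point (between the pads) lies 19 mm behind it; z points along the fingers, y is the direction in which the jaws open and shut (so a half turn about z gives the same grasp; the last joint's range is limited). The gripper opens to 85 mm and grips with 20 to 120 N. Pads are 22 mm wide; open, the fingers measure 114 mm over their backs; the gripper's body (76 mm by 85 mm) begins 54 mm behind the grasp point. The pads swing forward as they close: fully open they stand 13 mm farther back than shut.
Start: joints at [-1.455, 0.477, 0.022, 1.555, -0.011, 1.109, -0.083], TCP at [0.15, 0.658, 0.231] pointing down, gripper open.
Joint ranges: [-2.96, 2.96], [-0.34, 2.1], [-1.41, 1.46], [0.24, 2.44], [-1.37, 4.51], [0.17, 1.92], [-2.96, 2.96]. Speed limits (rad/s): [2.39, 2.39, 3.14, 3.14, 3.14, 3.14, 3.14].

INTERFACE

Orientations are given as a unit quaternion [x, y, z, w].
In Python, from plant import arm gives the robot as it stands.
- The arm moves only by the tool drive_tool, never from a script. Its argument "deltas" is a list of rows, each a list of 3 entries, a list of its own where there are three numbers: the shift along the tool's x, y, z in units of 120 mm (1.0 is 120 mm), then the turn, a rotation vector about the tool's x, y, z in units of 0.5 rad (1.0 is 0.5 rad), then the opening, from 0 (shut) to 1 (fully open). A call has 1 to 5 rows; each row is the pose to reach, as a shift and turn from the pose commanded when the call began, along the tool's axes at that moment; what a row does not reach only later rows make up. A row lasts 1/12 s, in which the tool goes at most 41.7 mm and 7.16 degrees, less where a joint would pass 70% of its speed; a pose out of reach is approached as far as the arm can. A call with a number of a shift or a turn outside -1 to 1 is refused whole. A call with a gripper value outside its range is refused whole. The fingers move at their own pace and stop on an object; the grip force is fixed at half the most. Time passes only in rows, so rows that repeat a pose let the fingers close. It gives the time, the measured TCP pose, the force and the opening at its end, in the units of the state.
- arm.get_state(): the state, without advancing time (a new reading comes with each control period).
- arm.capture(name): name is "scene" or "top" or "wrist"; returns (picture, depth): 420x560x3 uint8, red, green, blue; 420x560 float32, m along the optical axis (not along the pixel's ray), 0 where there is no reading.
- arm.camera_model(name): a dict with "mtx" (3x3 intrinsics, pixels), "view" (4x4, takes a point from world to camera coordinates). Camera axes: x right, y down, z forward; pixel columns grow to the right and rows downward; lengths in m; the calibration is good to about 2 mm. A picture is of the moment at which its call begins: read the wrist's pose just before it. camera_model takes no time and is no camera call; for the wrist camera it gives the pose at the moment of the call.
- arm.hand_in(): hands the job in, once; it reports no verdict.
The state is a dict: "time_s": time; "joints": joint angles; "dq": joint speeds; "tau": joint torques, N m; "ee_pos": TCP position; "ee_rot": TCP orientation; "force": force on the tool from outside, world axes, zero at the start; "torque": the same for the moment, N m; "gripper_width": finger opening in m.
Only numpy, scipy, OpenCV 4.12 (cv2) and the standard library are available. Lean on these libraries where they do the work, as an engineer would, in place of code of your own. Each camera call takes 0.05 s, during which the arm holds its last target.

TASK

Take the steel bar electrode from its rest, lay it down in the V-groove of the test cradle at the groove's open end, well short of the stop block, and let go of it. Then push it gently along the groove until its nose is fully home against the stop block with the sprung contact button pressed in: do not ram the stop, and leave the bar lying there released. Do not disturb the cream pot, the tape roll or the strap roll.

Things in the scene. Friction and masses are not known exactly. Their poses are not given: they have to be found in the camera images.
- bar: The loose bar electrode: a plain steel cylinder 28 mm in diameter and 110 mm long with flat ends, about 0.45 kg (0.36 to 0.54). Origin at its middle, on its axis; x along its axis. Its two ends are alike; either may go first. At the start it lies level on the rest, its axis 38 mm above the worktop.
- rest: The fixed two-saddle rest that the bar lies on at the start: grey base plate 110 x 50 x 8 mm with two small V saddles 10 mm thick, 86 mm apart, tops 30 mm above the worktop; 76 mm are free between the saddles. Origin at the middle of the underside, x along the bar.
- cradle: The fixed test cradle: grey base plate 290 x 60 x 8 mm with an aluminium 90-degree V-groove 260 mm long on it; groove walls 33 mm wide over all, top edges 30 mm above the worktop. Origin: middle of the underside; x along the groove from the open end to the stop, y across. A bar in the groove has its axis at y = 0, z = 38 mm, so its upper 22 mm stand above the edges.
- groove_open (a point): Open end of the groove (x = -130 mm in the cradle), at the height of the axis of a bar lying in it (38 mm); same axes as the cradle. Sliding a bar in the groove takes 2 to 8 N against friction, differently each time; this friction holds the released bar against the button's spring.
- stop_zone (a point): Point x = +80 mm in the cradle, on the bar's axis. A grey stop block (22 x 36 mm, top 55 mm up, black knob to 67 mm) is clamped in the groove, its rigid face 0 to 30 mm before or beyond this point; the setting is not measured. A 9 mm brass button stands 4 mm out of the face; its spring is soft (0.25 N, 1.25 N when flush). Over 15 N of bar on stop is ramming.
- cream_pot: Bystander: round cream pot, 91 mm across, 44 mm high, origin at the middle of its underside. Leave it alone.
- tape_roll: Bystander: roll of tape lying flat, 98 mm across, 25 mm high, origin at the middle of its underside. Leave it alone.
- strap_roll: Bystander: small dark rolled strap, 43 mm across, 38 mm high, origin at the middle of its underside. Leave it alone.
Mind the look-alikes: they are no part of the job. Several things have the shape of the bar; the one meant has the colours described above.

How it is judged:
On the way, in this order (a step that is already met when the one before it is completed fails the run):
1. the bar lies in the V-groove at its open end, its middle at least 30 mm on the open side of the cradle's middle, and is let go (y of bar in the frame of cradle between -0.004 and 0.004 m and z of bar in the frame of cradle between 0.034 and 0.042 m and angle between the x axis of bar and the x axis of cradle, either way round below 0.06 rad and x of bar in the frame of cradle between -0.1 and -0.03 m and contact force between the fingers and bar below 0.05 N), for 0.2 s.
2. the bar has been pushed along the groove and presses the contact button in to within 1.5 mm of flush (y of bar in the frame of cradle between -0.004 and 0.004 m and z of bar in the frame of cradle between 0.034 and 0.042 m and angle between the x axis of bar and the x axis of cradle, either way round below 0.06 rad and contact force between bar and contact_c0 above 0.85 N), for 0.1 s.
At the end, for the whole second after the job is handed in: The bar lies at rest and released in the groove (axis within 4 mm sideways and in height, within 0.06 rad of the groove's direction), its nose holding the contact button pressed in to within about 1.5 mm of flush with the stop's face (button force over 0.85 N) (all of step 2 and linear speed of bar below 0.005 m/s and contact force between the fingers and bar below 0.05 N); the robot touches nothing.
It fails at once if the bar is pressed on the stop block with more than 15 N (contact force between bar and stop_c0 above 15 N).
It fails at once if the cream pot is moved by more than 15 mm (distance of cream_pot from where it was at the start of the episode above 0.015 m).
It fails at once if the tape roll is moved by more than 15 mm (distance of tape_roll from where it was at the start of the episode above 0.015 m).
It fails at once if the strap roll is moved by more than 15 mm (distance of strap_roll from where it was at the start of the episode above 0.015 m).
It also fails if it takes over 67 s, if anything falls off the work surface, if the arm or the gripper's body presses on something with over 40 N, if the wrist force passes 120 N, or if a joint passes its speed limit or range.

## Working session

There is one attempt and no reset: what is moved stays moved. The work goes in short steps, Python scripts to look and compute and a tool call to move; the robot and the scene stay as the last step left them, time stands still between calls to the robot, and variables do not carry over. Pictures are saved under pics/ and viewed, and the job is handed in when it is done.

Besides the shell and the picture viewer there is one more tool, called after ">>>" by a JSON object that holds its "name" and its "arguments", one argument or row to a line. drive_tool: Moves the arm, as the interface text tells. Shifts and turns lie within -1 to 1; 1 stands for 120 mm of shift or 0.5 rad of turn. Its arguments: {"type":"object","properties":{"deltas":{"type":"array","items":{"type":"array"}}},"required":["deltas"]}

```bash
mkdir -p pics
cat > h.py <<'E'
from plant import arm
import numpy as np, cv2
def cap(n,f):
    m=arm.camera_model(n); p,d=arm.capture(n)
    cv2.imwrite(f'pics/{f}.png',p[:,:,::-1]); np.savez(f'pics/{f}.npz',p=p,d=d,K=m['mtx'],V=m['view'])
    return p,d,np.array(m['mtx']),np.array(m['view'])
def load(f):
    z=np.load(f'pics/{f}.npz'); return z['p'],z['d'],z['K'],z['V']
def cloud(d,K,V):
    h,w=d.shape; u,v=np.meshgrid(np.arange(w),np.arange(h))
    c=np.stack([(u-K[0,2])/K[0,0]*d,(v-K[1,2])/K[1,1]*d,d],-1)
    R=V[:3,:3];t=V[:3,3]
    w=(c-t)@R
    w[d==0]=np.nan
    return w
E
python3 - <<'E'
from h import *
s=arm.get_state(); print(s)
for n in('scene','top'):
    p,d,K,V=cap(n,n+'0'); print(K,V)
E
```

```text
{'time_s': 0.0, 'joints': array([-1.45511168,  0.47780624,  0.02234136,  1.5564881 , -0.01150725,
        1.10931936, -0.08306891]), 'dq': array([-1.42388460e-03, -8.92437297e-04,  6.12362286e-05,  1.16591567e-03,
       -1.16008392e-03, -1.62390083e-04, -5.70100605e-04]), 'tau': array([-4.74828375e-04, -5.96441317e+01,  1.60755493e+00, -2.81205779e+01,
        1.23969352e-02,  9.25613742e-03, -6.29503532e-06]), 'ee_pos': array([0.14967552, 0.65756101, 0.23030617]), 'ee_rot': array([ 1.11635272e-01,  9.93748796e-01, -9.45690623e-04, -3.78366157e-05]), 'force': array([-0.4688017 ,  0.12209523,  0.16955249]), 'torque': array([0.00564496, 0.06001512, 0.0593159 ]), 'gripper_width': 0.0856965269408549}
[[425.06914814   0.         279.64275561]
 [  0.         425.06914814 214.64354197]
 [  0.           0.           1.        ]] [[ 0.50600262 -0.86250433  0.00690181 -0.33968124]
 [-0.65459796 -0.38921687 -0.64808313  0.44160336]
 [ 0.5616608   0.32341385 -0.76153833  0.74221535]
 [ 0.          0.          0.          1.        ]]
[[461.31525265   0.         281.43979872]
 [  0.         461.31525265 208.99097118]
 [  0.           0.           1.        ]] [[ 0.02607357 -0.99963506 -0.00706527 -0.04129552]
 [-0.99752659 -0.02555578 -0.06547985  0.59199981]
 [ 0.06527539  0.00875509 -0.99782888  1.02977033]
 [ 0.          0.          0.          1.        ]]
```

View pics/scene0.png

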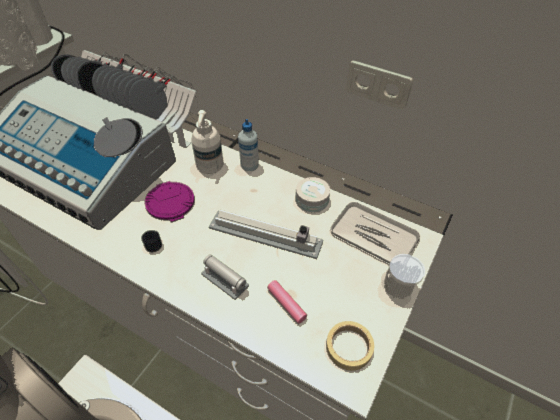

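View pics/top0.png

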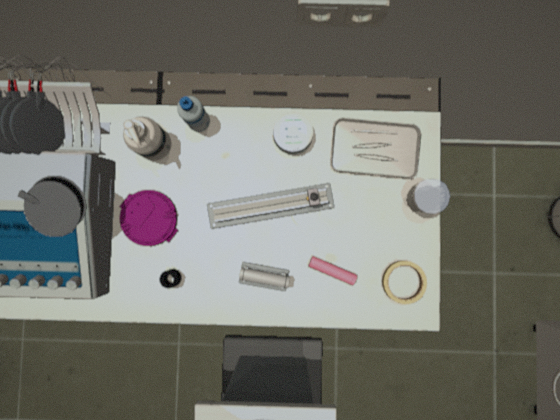

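Run:
```python
from h import *
p,d,K,V=load('top0')
c=cv2.resize(p[160:310,195:375],None,fx=4.4,fy=4,interpolation=cv2.INTER_CUBIC); c=cv2.resize(p[170:310,195:375],None,fx=4.4,fy=4.2); cv2.imwrite('pics/crop0.png',c[:,:,::-1])
p2,d2,K2,V2=load('scene0')
c=cv2.resize(p2[200:330,190:340],None,fx=4.5,fy=4.5);cv2.imwrite('pics/crop1.png',c[:,:,::-1])
W=cloud(d,K,V)
for nm,(u0,u1,v0,v1) in dict(bar=(232,300,255,298),cradle=(200,340,178,232)).items():
    w=W[v0:v1,u0:u1].reshape(-1,3)
    z=w[:,2]
    print(nm,np.nanpercentile(z,[1,5,25,50,75,95,99,100]))
    for lo,hi in((.004,.016),(.024,.036),(.036,.06),(.05,.08)):
        q=w[(z>lo)&(z<hi)]
        if len(q)>10:
            r=cv2.minAreaRect((q[:,:2]*1000).astype(np.float32)); print(lo,hi,len(q),r,q.mean(0))
```

```text
bar [-0.00413012 -0.00303718 -0.00076499  0.00142933  0.00945579  0.05119408
  0.05321408  0.05655899]
0.004 0.016 442 ((438.58319091796875, 6.389717102050781), (93.07793426513672, 148.18533325195312), 1.3271013498306274) [0.44390553 0.0084695  0.00750658]
0.024 0.036 24 ((440.2533264160156, 10.12094497680664), (93.86034393310547, 32.16500473022461), 81.58607482910156) [0.44597328 0.00917642 0.03102116]
0.036 0.06 631 ((439.90582275390625, 7.602325439453125), (110.10824584960938, 27.754701614379883), 81.437255859375) [0.4407572  0.0075842  0.04848446]
0.05 0.08 247 ((439.1250915527344, 8.01107406616211), (109.28460693359375, 20.766996383666992), 81.26815795898438) [0.43967386 0.00641289 0.05171432]
cradle [-0.00449644 -0.00299144 -0.00053603  0.00199049  0.00960211  0.03014648
  0.05584003  0.07071567]
0.004 0.016 1643 ((603.6746215820312, 4.8690032958984375), (122.66732025146484, 316.74090576171875), 1.4883397817611694) [0.60072006 0.00228918 0.00779026]
0.024 0.036 928 ((602.4951782226562, 0.20672607421875), (33.93436813354492, 259.3819274902344), 10.62183952331543) [0.60041957 0.01062362 0.02825703]
0.036 0.06 125 ((620.9422607421875, -93.5873794555664), (35.76995086669922, 25.78232765197754), 11.531335830688477) [ 0.62000088 -0.09418617  0.05304188]
0.05 0.08 162 ((621.3426513671875, -95.44033813476562), (35.72632598876953, 21.991168975830078), 11.531335830688477) [ 0.62061468 -0.09522722  0.05832308]
```

View pics/crop0.png

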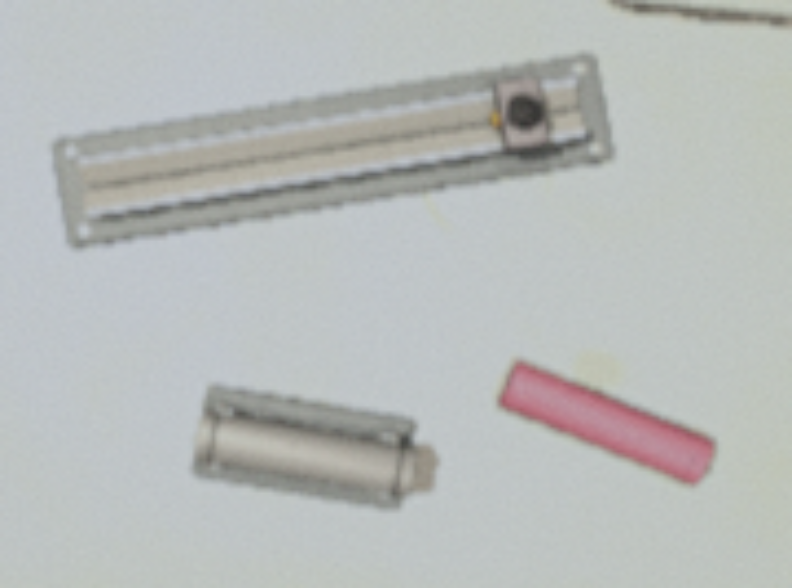

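View pics/crop1.png

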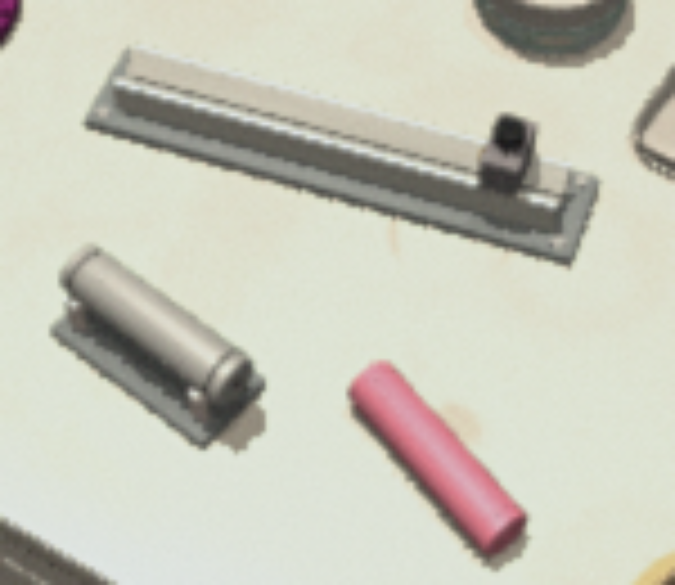

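Candidates for the bar in the top view are the grey steel cylinder on the rest at (265,276) and the pink cylinder at (332,270). I choose the grey one, and the crop shows it lying on two saddles. Next I check obstacles on the way and refine the poses.

Run:
```python
from h import *
W=np.concatenate([cloud(*load(n)[1:]).reshape(-1,3) for n in('scene0','top0')])
W=W[np.isfinite(W[:,0])]
print('height map max z (cm), rows x, cols y')
ys=np.arange(.75,-.35,-.05)
print('      ',' '.join('%4d'%(y*100) for y in ys))
for x in np.arange(.1,.85,.05):
    r=[]
    for y in ys:
        m=(abs(W[:,0]-x)<.025)&(abs(W[:,1]-y)<.025)
        r.append('%4d'%(100*np.percentile(W[m,2],99)) if m.sum()>3 else '   .')
    print('%5.2f '%x,' '.join(r))
p,d,K,V=load('top0'); T=cloud(d,K,V)
# table plane check & base plate by colour not needed; groove walls fit
w=T[178:232,200:340].reshape(-1,3)
q=w[(w[:,2]>.018)&(w[:,2]<.034)]
print(cv2.minAreaRect((q[:,:2]*1000).astype(np.float32)))
ps=T[150:300,200:340].reshape(-1,3); t=ps[(abs(ps[:,2])<.005)];print(np.median(t[:,2]))
```

```text
height map max z (cm), rows x, cols y
         75   70   64   59   54   49   44   39   34   29   24   19   14    9    4    0   -5  -10  -15  -20  -25  -30
 0.10   -70  -70  -70  -71  -70  -71  -71  -71  -70  -71  -71  -61    0    0    1    1    1    0    0  -61  -71  -71
 0.15   -71  -71  -71  -71  -71  -70  -70  -71  -70  -70  -70  -61    0    0    0    0    0    0    0  -61  -71  -71
 0.20   -71  -71  -71  -71  -70  -71  -70  -70  -71  -71  -71  -71  -71  -70  -70  -70  -71  -71  -70  -71  -71  -71
 0.25   -22  -71  -71  -71  -71  -71  -71  -71  -71  -71  -71  -71  -71  -71  -71    .    .    .    .    .    .    .
 0.30   -24  -71    0    0    0    0    0    0    0    0    0    0    0    0    0    0    0    0    0    0    0    0
 0.35     0    0    0    0    0    0    0    0    0    0    0    0    0    0    0    0    0    0    0    0    0    0
 0.40     1   12   12   12   12   12   12   12    9    0    3    3    0    0    0    4    4    0    0    0    2    2
 0.45    11   12   12   12   11   12   12   12   11    0    3    3    0    0    5    5    5    2    2    2    2    2
 0.50    
[... 238 characters left out ...]
 15   15   15   15   17   17   17   16    1    1    1    2    3    3    3    3    6    2    0    0    8
 0.65    15   15   15   15   15   15   17   17   15    1    1    0    0    0    0    0    3    6    1    0    0    8
 0.70    19   19   19   20   20   20   18   15   15   14   18    0    0    0    0    0    4    0    1    1    1    1
 0.75    19   19   20   20   20   20   18   12   12   18   18   11   11    0    0    4    4    4    1    0    0    0
 0.80    17   18   18   19   18   19   18   17   17    0   10   16   16    0    0    4    4    4    1    1    1    1
((601.6583862304688, -0.0063323974609375), (34.155372619628906, 259.19549560546875), 11.227250099182129)
-0.00021466315825258145
```

```bash
cat >> h.py <<'E'
from scipy.spatial.transform import Rotation as Ro
def plan(pos,yaw,s=None):
    """yaw = heading of tool x in deg, tool down. prints shift,turn in tool units"""
    s=s or arm.get_state()
    R=Ro.from_quat(s['ee_rot']); 
    c,n=np.cos(np.radians(yaw)),np.sin(np.radians(yaw))
    G=Ro.from_matrix(np.array([[c,n,0],[n,-c,0],[0,0,-1]]))
    sh=R.inv().apply(np.array(pos)-s['ee_pos'])/.12
    tu=(R.inv()*G).as_rotvec()/.5
    print('shift',sh.round(3),'turn',tu.round(3)); return sh,tu
def st():
    s=arm.get_state(); R=Ro.from_quat(s['ee_rot']).as_matrix()
    print('t%.2f'%s['time_s'],'p',s['ee_pos'].round(4),'yaw %.2f'%np.degrees(np.arctan2(R[1,0],R[0,0])),'z',R[:,2].round(4),'F',s['force'].round(2),'w %.4f'%s['gripper_width'],'q',s['joints'].round(2)); return s
E
python3 - <<'E'
from h import *
st()
plan([.25,.565,.25],145); plan([.33,.45,.25],125);plan([.44,.0076,.2],81.4)
E
```

```text
t0.10 p [0.1497 0.6576 0.2304] yaw 167.18 z [-2.0e-04 -1.6e-03 -1.0e+00] F [ 0.6  -0.41 -0.31] w 0.0855 q [-1.46  0.48  0.02  1.56 -0.01  1.11 -0.08]
shift [-0.986 -0.568 -0.162] turn [-0.003  0.001  0.774]
shift [-1.849 -1.354 -0.161] turn [-3.000e-03  1.000e-03  1.472e+00]
shift [-3.561 -4.745  0.262] turn [-2.000e-03  3.000e-03  2.994e+00]
```

>>> {"name": "drive_tool", "arguments": {
  "deltas": [
    [[-0.3,-0.2,-0.05],[0,0,0.2],1],
    [[-0.6,-0.4,-0.1],[0,0,0.4],1],
    [[-0.9,-0.55,-0.15],[0,0,0.6],1],
    [[-1.0,-0.6,-0.15],[0,0,0.75],1],
    [[-1.0,-0.6,-0.15],[0,0,0.75],1]
  ]
}}

```text
time_s: 0.52
ee_pos: [0.2566, 0.5574, 0.2498]
ee_rot: [0.301, 0.954, -0.0, 0.001]
force: [-0.2, -0.4, -1.0]
gripper_width: 0.0853
```

Run:
```python
from h import *
st()
plan([.33,.45,.25],125);plan([.38,.3,.25],110);plan([.44,.0076,.2],81.4)
```

```text
t0.52 p [0.2566 0.5574 0.2498] yaw 144.99 z [ 0.0026 -0.0013 -1.    ] F [-0.24 -0.39 -0.98] w 0.0853 q [-1.35  0.36  0.14  1.7  -0.05  1.09 -0.24]
shift [-1.015e+00 -3.820e-01  1.000e-03] turn [0.002 0.006 0.698]
shift [-2.073 -1.167  0.004] turn [0.003 0.005 1.221]
shift [-3.879 -2.876  0.425] turn [0.004 0.005 2.22 ]
```

>>> {"name": "drive_tool", "arguments": {
  "deltas": [
    [[-0.35,-0.13,0],[0,0,0.23],1],
    [[-0.7,-0.26,0],[0,0,0.46],1],
    [[-1.0,-0.4,0],[0,0,0.7],1],
    [[-1.0,-0.5,0],[0,0,0.75],1]
  ]
}}

```text
time_s: 0.85
ee_pos: [0.3214, 0.4385, 0.249]
ee_rot: [0.474, 0.881, -0.001, 0.002]
force: [1.2, -0.0, 0.8]
gripper_width: 0.0855
```

Run:
```python
from h import *
st()
plan([.38,.33,.25],110);plan([.44,.0076,.2],81.4)
```

```text
t0.85 p [0.3214 0.4385 0.249 ] yaw 123.42 z [ 0.0022 -0.0027 -1.    ] F [ 1.18 -0.02  0.8 ] w 0.0855 q [-1.26  0.24  0.25  1.86 -0.06  1.04 -0.41]
shift [-1.024 -0.09  -0.005] turn [0.001 0.007 0.468]
shift [-3.54  -1.153  0.42 ] turn [0.003 0.006 1.467]
```

>>> {"name": "drive_tool", "arguments": {
  "deltas": [
    [[-0.33,-0.05,0],[0,0,0.2],1],
    [[-0.66,-0.1,0],[0,0,0.35],1],
    [[-1.0,-0.15,0],[0,0,0.5],1],
    [[-1.0,-0.15,0],[0,0,0.5],1]
  ]
}}

```text
time_s: 1.18
ee_pos: [0.3719, 0.3274, 0.2491]
ee_rot: [0.579, 0.815, -0.001, 0.001]
force: [-0.8, -0.5, -0.5]
gripper_width: 0.0857
```

Run:
```python
from h import *
st()
plan([.42,.22,.25],98);plan([.44,.0076,.2],81.4)
```

```text
t1.18 p [0.3719 0.3274 0.2491] yaw 109.20 z [ 4.e-04 -3.e-03 -1.e+00] F [-0.84 -0.47 -0.46] w 0.0857 q [-1.16  0.16  0.35  1.97 -0.06  1.02 -0.45]
shift [-0.977  0.084 -0.005] turn [-0.001  0.006  0.391]
shift [-2.702 -0.34   0.418] turn [0.    0.006 0.97 ]
```

>>> {"name": "drive_tool", "arguments": {
  "deltas": [
    [[-0.33,0.03,0],[0,0,0.15],1],
    [[-0.66,0.06,0],[0,0,0.3],1],
    [[-1.0,0.08,0],[0,0,0.4],1],
    [[-1.0,0.08,0],[0,0,0.4],1]
  ]
}}

```text
time_s: 1.52
ee_pos: [0.421, 0.2182, 0.2493]
ee_rot: [0.657, 0.754, -0.001, 0.001]
force: [0.2, -0.3, 0.4]
gripper_width: 0.085
```

>>> {"name": "drive_tool", "arguments": {
  "deltas": [
    [[-0.33,0.0,0],[0,0,0.1],1],
    [[-0.66,0.0,0],[0,0,0.2],1],
    [[-1.0,-0.0,0],[0,0,0.3],1],
    [[-1.0,0.0,0],[0,0,0.3],1]
  ]
}}

```text
time_s: 1.85
ee_pos: [0.4365, 0.0998, 0.2493]
ee_rot: [0.712, 0.703, -0.001, 0.001]
force: [0.3, -0.3, -0.0]
gripper_width: 0.0854
```

Run:
```python
from h import *
st()
plan([.42,.05,.25],81.4);plan([.44,.0076,.2],81.4)
cap('wrist','w0')
```

```text
t1.85 p [0.4365 0.0998 0.2493] yaw 89.26 z [-2.0e-04 -1.7e-03 -1.0e+00] F [ 0.27 -0.34 -0.01] w 0.0854 q [-0.89  0.07  0.56  2.08 -0.04  1.01 -0.32]
shift [-0.417 -0.132 -0.005] turn [-0.     0.003  0.274]
shift [-0.767  0.039  0.412] turn [-0.     0.003  0.274]
```

View pics/w0.png

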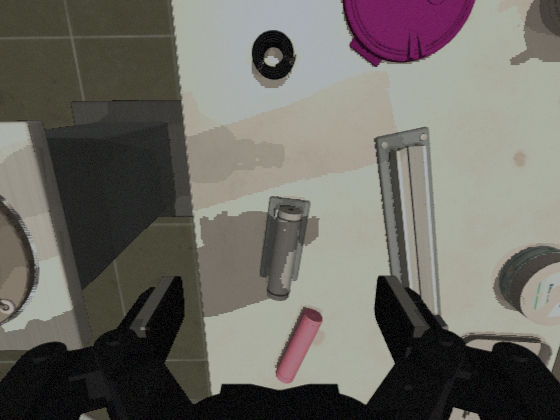

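The wrist view shows the steel bar on its rest at (285,250), the pink look-alike at (300,345), the groove at (410,220) and the strap roll at (273,55). I'll cross-check the bar and cradle poses from here.

Run:
```python
from h import *
p,d,K,V=load('w0'); T=cloud(d,K,V)
def rect(w,lo,hi):
    q=w[(w[:,2]>lo)&(w[:,2]<hi)]; r=cv2.minAreaRect((q[:,:2]*1000).astype(np.float32)); print(lo,hi,len(q),np.round(r[0],1),np.round(r[1],1),round(r[2],2))
b=T[200:302,258:312].reshape(-1,3)
rect(b,.036,.06);rect(b,.046,.06); print('top z',np.nanpercentile(b[:,2],[95,99]))
c=T[125:320,372:442].reshape(-1,3)
m=(c[:,0]>.55)&(c[:,0]<.66)&(c[:,1]>-.06); rect(c[m],.02,.034); rect(c[m],.004,.014)
t=T[100:180,200:260].reshape(-1,3);print('table',np.nanmedian(t[:,2]))
# project top estimate lines
```

```text
0.036 0.06 2151 [441.1   8.9] [110.6  28.1] 81.41
0.046 0.06 1771 [440.6   8.9] [110.3  24.3] 81.31
top z [0.05237277 0.0530693 ]
0.02 0.034 4211 [597.1  33.5] [ 32.7 194.3] 11.2
0.004 0.014 3388 [595.7  39.2] [ 60.4 212.5] 11.28
table 0.000750192512673077
```

>>> {"name": "drive_tool", "arguments": {
  "deltas": [
    [[-0.25,0.02,0.25],[0,0,0.14],1],
    [[-0.5,0.03,0.5],[0,0,0.27],1],
    [[-0.76,0.04,0.75],[0,0,0.27],1],
    [[-0.76,0.04,1.0],[0,0,0.27],1],
    [[-0.76,0.04,1.0],[0,0,0.27],1]
  ]
}}

```text
time_s: 2.32
ee_pos: [0.437, 0.0147, 0.1247]
ee_rot: [0.754, 0.657, -0.004, -0.002]
force: [-1.2, -0.0, 0.1]
gripper_width: 0.0853
```

Run:
```python
from h import *
st()
plan([.4405,.0083,.032],81.4)
p,d,K,V=cap('wrist','w1'); T=cloud(d,K,V)
b=T[100:419,180:380].reshape(-1,3)
b=b[np.linalg.norm(b[:,:2]-[.4405,.0083],axis=1)<.07]
q=b[(b[:,2]>.036)&(b[:,2]<.06)]; print(cv2.minAreaRect((q[:,:2]*1000).astype(np.float32)))
```

```text
t2.32 p [0.437  0.0147 0.1247] yaw 82.10 z [-0.0088 -0.0035 -1.    ] F [-1.25 -0.03  0.08] w 0.0853 q [-0.69  0.28  0.6   2.23 -0.24  0.71 -0.06]
shift [-0.046  0.042  0.773] turn [-0.016  0.009  0.025]
((440.79534912109375, 8.575538635253906), (110.8946762084961, 28.03748893737793), 81.42211151123047)
```

View pics/w1.png

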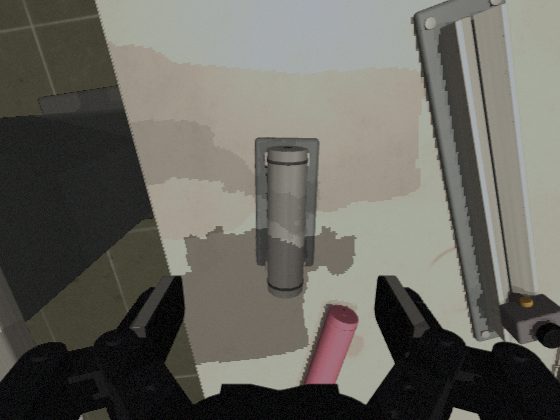

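The close crop confirms the plain steel bar on its rest at (287,220), with the pink cylinder separate at (330,350). I'll let the arm settle, then descend.

>>> {"name": "drive_tool", "arguments": {
  "deltas": [
    [[0,0,0],[0,0,0],1],
    [[0,0,0],[0,0,0],1]
  ]
}}

```text
time_s: 2.53
ee_pos: [0.442, 0.0171, 0.1307]
ee_rot: [0.753, 0.658, 0.001, 0.0]
force: [0.5, -0.2, -0.2]
gripper_width: 0.0854
```

Run:
```python
from h import *
st()
plan([.4407,.0085,.032],81.4)
```

```text
t2.53 p [0.442  0.0171 0.1307] yaw 82.27 z [ 0.0023  0.0012 -1.    ] F [ 0.5  -0.18 -0.21] w 0.0854 q [-0.7   0.27  0.6   2.22 -0.23  0.71 -0.07]
shift [-0.074 -0.003  0.822] turn [ 0.004 -0.003  0.03 ]
```

>>> {"name": "drive_tool", "arguments": {
  "deltas": [
    [[-0.07,0,0.2],[0,0,0.03],1],
    [[-0.07,0,0.4],[0,0,0.03],1],
    [[-0.07,0,0.6],[0,0,0.03],1],
    [[-0.07,0,0.7],[0,0,0.03],1],
    [[-0.07,0,0.7],[0,0,0.03],1]
  ]
}}

```text
time_s: 2.95
ee_pos: [0.4395, 0.0085, 0.0448]
ee_rot: [0.758, 0.652, -0.0, -0.001]
force: [0.5, 1.1, 0.9]
gripper_width: 0.0855
```

Run:
```python
from h import *
st()
plan([.4407,.0085,.032],81.4)
```

```text
t2.95 p [0.4395 0.0085 0.0448] yaw 81.38 z [-9.e-04  8.e-04 -1.e+00] F [0.55 1.09 0.94] w 0.0855 q [-0.56  0.44  0.48  2.27 -0.41  0.51  0.1 ]
shift [0.001 0.01  0.107] turn [-0.002 -0.001 -0.001]
```

>>> {"name": "drive_tool", "arguments": {
  "deltas": [
    [[0,0.01,0.06],[0,0,0],1],
    [[0,0.01,0.11],[0,0,0],1],
    [[0,0.01,0.11],[0,0,0],0.5],
    [[0,0.01,0.11],[0,0,0],0.2],
    [[0,0.01,0.11],[0,0,0],0]
  ]
}}

```text
time_s: 3.37
ee_pos: [0.4411, 0.007, 0.0327]
ee_rot: [0.759, 0.651, 0.001, 0.0]
force: [-0.3, 0.1, 0.1]
gripper_width: 0.0517
```

>>> {"name": "drive_tool", "arguments": {
  "deltas": [
    [[0,0,0],[0,0,0],0],
    [[0,0,0],[0,0,0],0],
    [[0,0,0],[0,0,0],0],
    [[0,0,0],[0,0,0],0],
    [[0,0,0],[0,0,0],0]
  ]
}}

```text
time_s: 3.78
ee_pos: [0.4402, 0.0069, 0.0326]
ee_rot: [0.759, 0.651, -0.0, -0.001]
force: [-3.8, 0.1, 9.8]
gripper_width: 0.0255
```

Run:
```python
from h import *
st()
```

```text
t3.78 p [0.4402 0.0069 0.0326] yaw 81.24 z [-8.e-04  9.e-04 -1.e+00] F [-3.78  0.05  9.84] w 0.0255 q [-0.53  0.46  0.46  2.27 -0.44  0.49  0.12]
```

Run:
```python
from h import *
p,d,K,V=cap('scene','s1'); p2=cap('wrist','w2')[0]
# project TCP
s=arm.get_state(); c=V[:3,:3]@s['ee_pos']+V[:3,3]; uv=K@c; uv=(uv[:2]/uv[2]).astype(int); print(uv)
u,v=uv
cv2.imwrite('pics/s1c.png',cv2.resize(p[v-70:v+50,u-70:u+70],None,fx=5,fy=5,interpolation=cv2.INTER_CUBIC)[:,:,::-1])
st()
```

```text
[225 271]
t3.88 p [0.4403 0.0069 0.0327] yaw 81.23 z [-7.e-04  9.e-04 -1.e+00] F [-3.45  0.63  9.79] w 0.0260 q [-0.53  0.46  0.46  2.27 -0.44  0.49  0.12]
```

View pics/s1c.png

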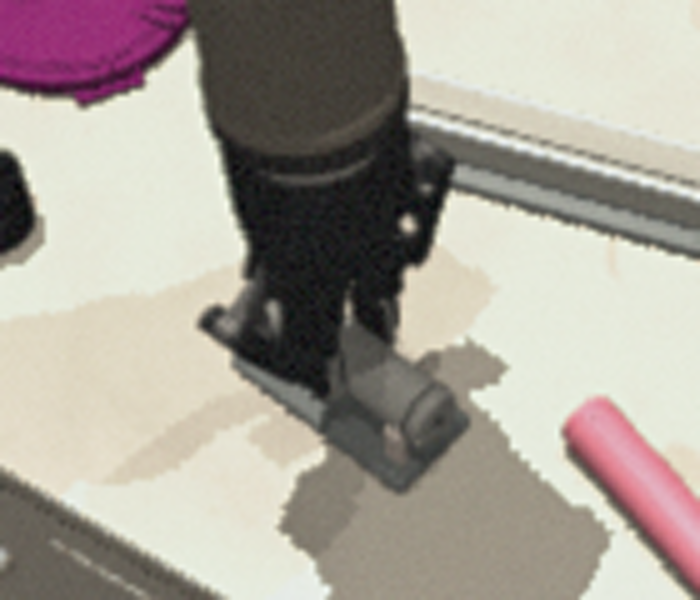

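View pics/w2.png

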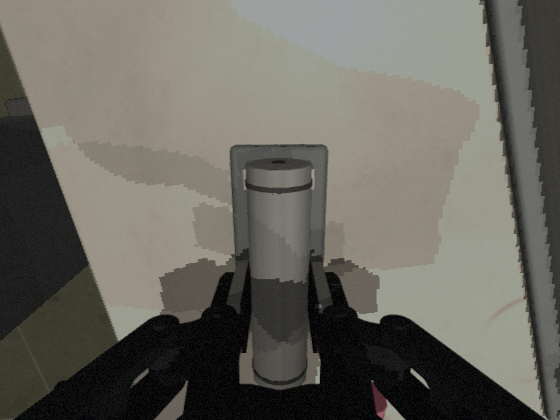

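The grip is closed on the bar at 26 mm opening with some upward load. I'll do a careful small lift as a test.

>>> {"name": "drive_tool", "arguments": {
  "deltas": [
    [[0,0,-0.02],[0,0,0],0],
    [[0,0,-0.05],[0,0,0],0],
    [[0,0,-0.08],[0,0,0],0],
    [[0,0,-0.1],[0,0,0],0],
    [[0,0,-0.1],[0,0,0],0]
  ]
}}

```text
time_s: 4.3
ee_pos: [0.4409, 0.0068, 0.0445]
ee_rot: [0.759, 0.651, 0.0, 0.0]
force: [-0.1, -0.8, -4.7]
gripper_width: 0.0258
```

Run:
```python
from h import *
st()
p,d,K,V=cap('wrist','w3'); T=cloud(d,K,V)
m=(p.mean(2)>0)
b=T[160:240,245:315]
print('bar top near end z (max by row)',[(r,round(float(np.nanpercentile(b[r-160,:,2],90)),4)) for r in range(165,240,12)])
T2=cloud(*load('w2')[1:]);b=T2[160:240,245:315]
print('before',[(r,round(float(np.nanpercentile(b[r-160,:,2],90)),4)) for r in range(165,240,12)])
```

```text
t4.30 p [0.4409 0.0068 0.0445] yaw 81.23 z [ 6.e-04  1.e-04 -1.e+00] F [-0.1  -0.82 -4.72] w 0.0258 q [-0.55  0.44  0.48  2.27 -0.41  0.51  0.1 ]
bar top near end z (max by row) [(165, 0.057), (177, 0.064), (189, 0.0646), (201, 0.064), (213, 0.0642), (225, 0.0643), (237, 0.0641)]
before [(165, 0.0448), (177, 0.0525), (189, 0.0527), (201, 0.0524), (213, 0.0526), (225, 0.0522), (237, 0.0523)]
```

Run:
```python
from h import *
plan([.4409,.0068,.13],81.2)
plan([.59,.0645,.13],101.1)
```

```text
shift [-0.     0.001 -0.714] turn [ 0.001 -0.     0.001]
shift [ 0.664  1.156 -0.713] turn [ 0.001 -0.    -0.693]
```

>>> {"name": "drive_tool", "arguments": {
  "deltas": [
    [[0,0,-0.2],[0,0,0],0],
    [[0,0,-0.45],[0,0,0],0],
    [[0,0,-0.7],[0,0,0],0],
    [[0,0,-0.7],[0,0,0],0]
  ]
}}

```text
time_s: 4.68
ee_pos: [0.4436, 0.0067, 0.132]
ee_rot: [0.759, 0.651, 0.003, 0.001]
force: [1.5, 0.5, -4.6]
gripper_width: 0.0256
```

Run:
```python
from h import *
st()
plan([.59,.0645,.13],101.1)
```

```text
t4.68 p [0.4436 0.0067 0.132 ] yaw 81.19 z [ 0.007   0.0021 -1.    ] F [ 1.51  0.49 -4.6 ] w 0.0256 q [-0.7   0.27  0.63  2.22 -0.24  0.71 -0.05]
shift [0.663 1.132 0.026] turn [ 0.014 -0.004 -0.695]
```

>>> {"name": "drive_tool", "arguments": {
  "deltas": [
    [[0.15,0.25,0],[0,0,-0.15],0],
    [[0.3,0.5,0],[0,0,-0.3],0],
    [[0.45,0.75,0],[0,0,-0.5],0],
    [[0.6,1.0,0],[0,0,-0.7],0],
    [[0.66,1.0,0],[0,0,-0.7],0]
  ]
}}

```text
time_s: 5.1
ee_pos: [0.5773, 0.0693, 0.1275]
ee_rot: [0.631, 0.775, 0.002, 0.002]
force: [2.3, 0.9, -4.3]
gripper_width: 0.026
```

>>> {"name": "drive_tool", "arguments": {
  "deltas": [
    [[0,0,0],[0,0,0],0],
    [[0,0,0],[0,0,0],0]
  ]
}}

```text
time_s: 5.27
ee_pos: [0.5698, 0.0665, 0.1264]
ee_rot: [0.634, 0.773, -0.001, -0.001]
force: [-0.7, -1.2, -6.1]
gripper_width: 0.0257
```

Run:
```python
from h import *
st()
plan([.59,.0645,.13],101.1)
cap('wrist','w4')
```

```text
t5.27 p [0.5698 0.0665 0.1264] yaw 101.27 z [-3.2e-03 -8.0e-04 -1.0e+00] F [-0.71 -1.23 -6.1 ] w 0.0257 q [-0.6   0.47  0.49  1.92 -0.29  0.82  0.24]
shift [-0.05   0.162 -0.03 ] turn [-0.007  0.     0.006]
```

View pics/w4.png

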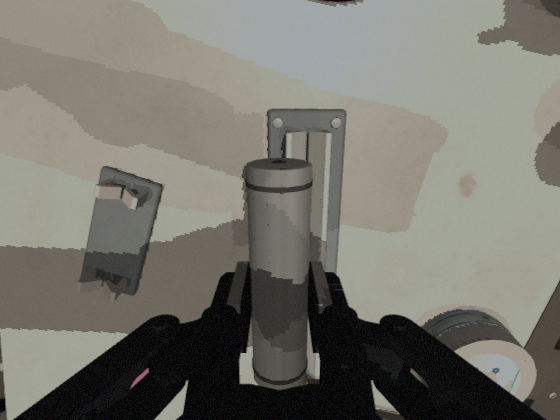

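Run:
```python
from h import *
p,d,K,V=load('w4'); T=cloud(d,K,V)
# groove-frame coords with prior
th=np.radians(101.15); e=np.array([np.cos(th),np.sin(th)]); n=np.array([-e[1],e[0]]) # e toward open end
o=np.array([.6026,.0007])
def ab(w): q=w[...,:2]-o; return q@e,q@n
A,B=ab(T); Z=T[...,2]
# plate end and sides
m=(Z>.004)&(Z<.014)&(abs(B)<.06)&(A>.05)&(A<.17)
print('plate A max',np.nanpercentile(A[m],[98,99.5]),'B range',np.nanpercentile(B[m],[.5,99.5]), m.sum())
for a0,a1 in((.134,.139),(.139,.1445)):
    mm=m&(A>a0)&(A<a1); print('A',a0,np.percentile(B[mm],[1,99]),mm.sum())
g=(Z>.016)&(Z<.034)&(abs(B)<.03)&(A>.06)&(A<.15)
print('groove A max',np.percentile(A[g],[98,99.5]))
for a0 in np.arange(.09,.131,.01):
    mm=g&(A>a0)&(A<a0+.01)
    if mm.sum()>5: print('g',a0.round(3),np.percentile(B[mm],[1,99]).round(4),mm.sum())
# bar
b=(Z>.115)&(Z<.16)
b[:, :240]=0;b[:,320:]=0;b[:150]=0;b[385:]=0
q=T[b]; 
print('bar top z',np.percentile(q[:,2],[50,95,99]))
r=cv2.minAreaRect((q[:,:2]*1000).astype(np.float32));print(r)
bb=T[180:260][b[180:260]]; 
r=cv2.minAreaRect((bb[:,:2]*1000).astype(np.float32));print(r)
```

```text
plate A max [0.14455741 0.14466679] B range [-0.03057874  0.0286462 ] 3514
A 0.134 [-0.02965312  0.0284437 ] 541
A 0.139 [-0.02959072  0.02799055] 560
groove A max [0.12977807 0.13003932]
g 0.09 [-0.0166 -0.0047] 227
g 0.1 [-0.0166  0.0017] 267
g 0.11 [-0.0164  0.015 ] 553
g 0.12 [-0.0165  0.0151] 631
g 0.13 [-0.015   0.0141] 23
bar top z [0.14415408 0.1467626  0.15677923]
((570.1629028320312, 68.57005310058594), (36.22804260253906, 110.6991195678711), 15.432445526123047)
((563.3583374023438, 98.97248077392578), (27.70961570739746, 38.79960250854492), 11.178953170776367)
```

Run:
```python
from h import *
plan([.5916,.0602,.055],101.2)
```

```text
shift [-0.082  0.174  0.597] turn [-0.007  0.001  0.001]
```

>>> {"name": "drive_tool", "arguments": {
  "deltas": [
    [[-0.08,0.17,0.1],[-0.007,0,0],0],
    [[-0.08,0.17,0.25],[-0.007,0,0],0],
    [[-0.08,0.17,0.4],[-0.007,0,0],0],
    [[-0.08,0.17,0.55],[-0.007,0,0],0],
    [[-0.08,0.17,0.55],[-0.007,0,0],0]
  ]
}}

```text
time_s: 5.73
ee_pos: [0.5891, 0.0601, 0.0586]
ee_rot: [0.635, 0.773, -0.002, -0.001]
force: [-0.8, -0.5, -6.5]
gripper_width: 0.0255
```

>>> {"name": "drive_tool", "arguments": {
  "deltas": [
    [[0,0,0],[0,0,0],0],
    [[0,0,0],[0,0,0],0],
    [[0,0,0],[0,0,0],0]
  ]
}}

```text
time_s: 5.98
ee_pos: [0.5939, 0.0611, 0.0635]
ee_rot: [0.634, 0.773, 0.002, 0.002]
force: [-0.2, 0.5, -4.9]
gripper_width: 0.0256
```

Run:
```python
from h import *
st()
plan([.5916,.0602,.034],101.2)
p,d,K,V=cap('wrist','w5');T=cloud(d,K,V)
th=np.radians(101.2); e=np.array([np.cos(th),np.sin(th)]); n=np.array([-e[1],e[0]])
q=T[...,:2]-[.6033,.0008]; A=q@e;B=q@n;Z=T[...,2]
for a0 in np.arange(.08,.118,.008):
    m=(Z>.048)&(Z<.08)&(A>a0)&(A<a0+.008)&(abs(B)<.03)
    g=(Z>.016)&(Z<.034)&(A>a0)&(A<a0+.008)&(abs(B)<.03)
    if m.sum()>5:print('bar',a0.round(3),np.percentile(B[m],[1,99]).round(4),np.percentile(Z[m],98).round(4),'g',np.percentile(B[g],[1,99]).round(4) if g.sum()>5 else '')
m=(Z>.048)&(Z<.08)&(abs(B)<.01)&(A<.15)&(A>.05);print(np.percentile(A[m],99.5))
g=(Z>.016)&(Z<.034)&(A>.12)&(A<.128)&(abs(B)<.03);print(np.percentile(B[g],[1,99]))
```

```text
t5.98 p [0.5939 0.0611 0.0635] yaw 101.25 z [ 0.0055  0.0011 -1.    ] F [-0.18  0.48 -4.88] w 0.0256 q [-0.53  0.59  0.43  1.9  -0.36  0.72  0.31]
shift [-0.004 -0.022  0.245] turn [ 0.011 -0.     0.002]
bar 0.08 [-0.016   0.0107] 0.0799 g [0.0151 0.0158]
bar 0.088 [-0.0157  0.0109] 0.08 g [0.0151 0.0157]
bar 0.096 [-0.0154  0.0108] 0.08 g [0.0151 0.0158]
bar 0.104 [-0.0158  0.0113] 0.08 g [-0.0049  0.0157]
bar 0.112 [-0.0151  0.0108] 0.0799 g [-0.0157  0.0153]
0.11784606773928538
[-0.01585908  0.01558227]
```

View pics/w5.png

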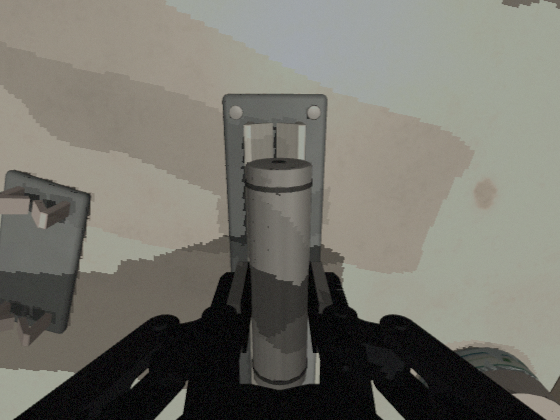

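>>> {"name": "drive_tool", "arguments": {
  "deltas": [
    [[0,-0.02,0.05],[0.005,0,0],0],
    [[0,-0.02,0.1],[0.005,0,0],0],
    [[0,-0.02,0.13],[0.005,0,0],0],
    [[0,-0.02,0.15],[0.005,0,0],0],
    [[0,-0.02,0.15],[0.005,0,0],0]
  ]
}}

```text
time_s: 6.45
ee_pos: [0.5904, 0.0609, 0.0432]
ee_rot: [0.634, 0.773, -0.0, -0.0]
force: [-0.3, -0.6, -5.1]
gripper_width: 0.0253
```

>>> {"name": "drive_tool", "arguments": {
  "deltas": [
    [[0,0,0],[0,0,0],0],
    [[0,0,0],[0,0,0],0],
    [[0,0,0],[0,0,0],0],
    [[0,0,0],[0,0,0],0]
  ]
}}

```text
time_s: 6.78
ee_pos: [0.5911, 0.0609, 0.0443]
ee_rot: [0.634, 0.773, 0.001, 0.0]
force: [0.1, 0.4, -5.8]
gripper_width: 0.0256
```

Run:
```python
from h import *
st()
plan([.5916,.0602,.034],101.2)
```

```text
t6.78 p [0.5911 0.0609 0.0443] yaw 101.28 z [ 1.4e-03  3.0e-04 -1.0e+00] F [ 0.05  0.44 -5.83] w 0.0256 q [-0.52  0.62  0.42  1.91 -0.38  0.69  0.32]
shift [-0.006  0.003  0.086] turn [0.003 0.    0.003]
```

>>> {"name": "drive_tool", "arguments": {
  "deltas": [
    [[0,0.003,0.02],[0.003,0,0],0],
    [[0,0.003,0.04],[0.003,0,0],0],
    [[0,0.003,0.06],[0.003,0,0],0],
    [[0,0.003,0.08],[0.003,0,0],0],
    [[0,0.003,0.08],[0.003,0,0],0]
  ]
}}

```text
time_s: 7.2
ee_pos: [0.5911, 0.0609, 0.0339]
ee_rot: [0.634, 0.773, -0.0, -0.0]
force: [-0.1, -0.3, -4.8]
gripper_width: 0.0254
```

>>> {"name": "drive_tool", "arguments": {
  "deltas": [
    [[0,0,0],[0,0,0],0],
    [[0,0,0],[0,0,0],0],
    [[0,0,0],[0,0,0],0]
  ]
}}

```text
time_s: 7.45
ee_pos: [0.5913, 0.0609, 0.0345]
ee_rot: [0.634, 0.773, -0.0, -0.0]
force: [-0.2, -0.3, -4.7]
gripper_width: 0.0257
```

Run:
```python
from h import *
st()
plan([.5916,.0602,.0327],101.2)
```

```text
t7.45 p [0.5913 0.0609 0.0345] yaw 101.29 z [-5.e-04 -1.e-04 -1.e+00] F [-0.21 -0.33 -4.7 ] w 0.0257 q [-0.51  0.63  0.41  1.91 -0.39  0.67  0.33]
shift [-0.007  0.001  0.015] turn [-0.001 -0.     0.003]
```

>>> {"name": "drive_tool", "arguments": {
  "deltas": [
    [[0,0,0.008],[0,0,0],0],
    [[0,0,0.014],[0,0,0],0],
    [[0,0,0.014],[0,0,0],0],
    [[0,0,0.014],[0,0,0],0]
  ]
}}

```text
time_s: 7.78
ee_pos: [0.5916, 0.061, 0.0331]
ee_rot: [0.634, 0.773, 0.0, -0.0]
force: [-0.4, 0.6, -0.7]
gripper_width: 0.0257
```

The groove now carries the bar: tool load has gone from −4.7 to −0.7 N. Opening.

>>> {"name": "drive_tool", "arguments": {
  "deltas": [
    [[0,0,0],[0,0,0],0.5],
    [[0,0,0],[0,0,0],0.7],
    [[0,0,0],[0,0,0],0.8],
    [[0,0,0],[0,0,0],0.8],
    [[0,0,0],[0,0,0],0.8]
  ]
}}

```text
time_s: 8.2
ee_pos: [0.5915, 0.0609, 0.033]
ee_rot: [0.634, 0.773, -0.0, -0.0]
force: [0.0, -0.3, -0.3]
gripper_width: 0.0684
```

>>> {"name": "drive_tool", "arguments": {
  "deltas": [
    [[0,0,-0.15],[0,0,0],0.8],
    [[0,0,-0.4],[0,0,0],0.8],
    [[0,0,-0.6],[0,0,0],0.8],
    [[0,0,-0.6],[0,0,0],0.8]
  ]
}}

```text
time_s: 8.53
ee_pos: [0.5946, 0.0609, 0.1095]
ee_rot: [0.634, 0.773, 0.003, 0.002]
force: [1.3, -0.8, 0.3]
gripper_width: 0.0685
```

```bash
cat > m.py <<'E'
from h import *
import sys
st()
p,d,K,V=cap('wrist',sys.argv[1]);T=cloud(d,K,V)
th=np.radians(101.2); e=np.array([np.cos(th),np.sin(th)]); n=np.array([-e[1],e[0]])
q=T[...,:2]-[.6033,.0008]; A=q@e;B=q@n;Z=T[...,2]
m=(Z>.036)&(Z<.06)&(abs(B)<.025)&(A>-.07)
r=cv2.minAreaRect((np.c_[A[m],B[m]]*1000).astype(np.float32));print('bar A,B rect',r,'z',np.percentile(Z[m],98))
mm=m&(abs(B)<.008);print('bar A ends',np.percentile(A[mm],[.5,99.5]))
E
python3 m.py w6
```

```text
t8.53 p [0.5946 0.0609 0.1095] yaw 101.25 z [ 0.0071  0.0015 -1.    ] F [ 1.33 -0.8   0.33] w 0.0685 q [-0.56  0.53  0.47  1.88 -0.32  0.8   0.28]
bar A,B rect ((63.16996765136719, -0.15508747100830078), (110.4169921875, 28.328516006469727), 0.07112324982881546) z 0.053281110489010415
bar A ends [0.00939921 0.11785273]
```

View pics/w6.png

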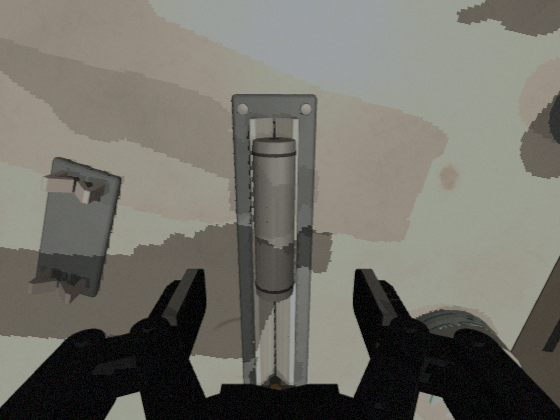

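Run:
```python
from h import *
plan([.5746,.1455,.09],101.2)
```

```text
shift [ 0.721 -0.016  0.145] turn [ 0.01  -0.     0.003]
```

>>> {"name": "drive_tool", "arguments": {
  "deltas": [
    [[0.2,0,0],[0,0,0],0.4],
    [[0.4,0,0],[0,0,0],0.2],
    [[0.6,0,0.05],[0,0,0],0],
    [[0.72,0,0.1],[0,0,0],0],
    [[0.72,0,0.1],[0,0,0],0]
  ]
}}

```text
time_s: 9.0
ee_pos: [0.5721, 0.15, 0.0905]
ee_rot: [0.632, 0.775, -0.001, -0.002]
force: [0.5, 0.1, 0.3]
gripper_width: 0.0075
```

>>> {"name": "drive_tool", "arguments": {
  "deltas": [
    [[0,0,0],[0,0,0],0],
    [[0,0,0],[0,0,0],0],
    [[0,0,0],[0,0,0],0],
    [[0,0,0],[0,0,0],0]
  ]
}}

```text
time_s: 9.33
ee_pos: [0.5749, 0.144, 0.093]
ee_rot: [0.635, 0.772, -0.0, 0.0]
force: [0.5, 0.1, -0.2]
gripper_width: 0.0004
```

Run:
```python
from h import *
st()
plan([.5746,.1455,.055],101.2)
plan([.5746,.1455,.034],101.2)
```

```text
t9.33 p [0.5749 0.144  0.093 ] yaw 101.15 z [ 1.e-04 -6.e-04 -1.e+00] F [ 0.54  0.11 -0.19] w 0.0004 q [-0.69  0.55  0.46  1.9  -0.33  0.78  0.14]
shift [0.013 0.    0.317] turn [-0.     0.001 -0.002]
shift [0.013 0.    0.492] turn [-0.     0.001 -0.002]
```

>>> {"name": "drive_tool", "arguments": {
  "deltas": [
    [[0,0,0.12],[0,-0.04,0],0],
    [[0,0,0.25],[0,-0.08,0],0],
    [[0,0,0.37],[0,-0.08,0],0],
    [[0,0,0.47],[0,-0.08,0],0],
    [[0,0,0.47],[0,-0.08,0],0]
  ]
}}

```text
time_s: 9.75
ee_pos: [0.573, 0.1446, 0.0343]
ee_rot: [0.634, 0.773, -0.014, 0.015]
force: [0.2, -0.6, -0.1]
gripper_width: 0.0001
```

>>> {"name": "drive_tool", "arguments": {
  "deltas": [
    [[0,0,0],[0,0,0],0],
    [[0,0,0],[0,0,0],0],
    [[0,0,0],[0,0,0],0]
  ]
}}

```text
time_s: 10.0
ee_pos: [0.5752, 0.1454, 0.0374]
ee_rot: [0.634, 0.773, -0.012, 0.016]
force: [0.1, -1.4, -0.5]
gripper_width: -0.0001
```

```bash
cat > a.py <<'E'
from h import *
s=st()
th=np.radians(101.2); e=np.array([np.cos(th),np.sin(th)]); n=np.array([-e[1],e[0]])
q=s['ee_pos'][:2]-[.6033,.0008]; print('A %.4f B %.4f  F along push %.2f'%(q@e,q@n,s['force'][:2]@e))
E
python3 a.py; python3 m.py w7
```

```text
t10.00 p [0.5752 0.1454 0.0374] yaw 101.24 z [ 0.0088 -0.0387 -0.9992] F [ 0.15 -1.35 -0.54] w -0.0001 q [-0.7   0.63  0.44  1.92 -0.35  0.67  0.13]
A 0.1473 B -0.0005  F along push -1.35
t10.00 p [0.5752 0.1454 0.0374] yaw 101.24 z [ 0.0088 -0.0387 -0.9992] F [ 0.15 -1.35 -0.54] w -0.0001 q [-0.7   0.63  0.44  1.92 -0.35  0.67  0.13]
bar A,B rect ((125.65309143066406, 3.6643686294555664), (26.943620681762695, 69.07146453857422), 81.46672058105469) z 0.059524793552211776
bar A ends [0.09112656 0.159252  ]
```

View pics/w7.png

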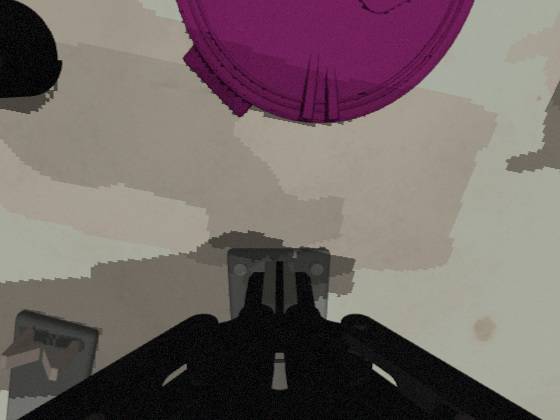

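```bash
python3 - <<'E'
from h import *
th=np.radians(101.2); e=np.array([np.cos(th),np.sin(th)]); n=np.array([-e[1],e[0]])
for f in('w1','top0','scene0'):
    T=cloud(*load(f)[1:]);q=T[...,:2]-[.6033,.0008]; A=q@e;B=q@n;Z=T[...,2]
    m=(Z>.04)&(Z<.052)&(abs(B)<.014)&(A<-.05)&(A>-.13); print(f,'side',m.sum(),np.percentile(A[m],[2,50,95,98]) if m.sum()>3 else '')
    m=(Z>.0525)&(Z<.058)&(abs(B)<.018)&(A<-.05)&(A>-.13); print(f,'top',m.sum(),np.percentile(A[m],[1,99]) if m.sum()>3 else '')
E
python3 a.py
```

```text
w1 side 500 [-0.08777568 -0.08672627 -0.0835561  -0.08267679]
w1 top 797 [-0.10730985 -0.08589246]
top0 side 12 [-0.10594626 -0.08695609 -0.08425092 -0.0841458 ]
top0 top 87 [-0.10884911 -0.08725448]
scene0 side 12 [-0.10720309 -0.106675   -0.08354671 -0.08245904]
scene0 top 37 [-0.10656581 -0.08622045]
t10.05 p [0.5751 0.1456 0.0373] yaw 101.25 z [ 0.0088 -0.0387 -0.9992] F [-0.7   0.26 -0.18] w 0.0004 q [-0.7   0.63  0.44  1.92 -0.35  0.67  0.13]
A 0.1475 B -0.0005  F along push 0.39
```

>>> {"name": "drive_tool", "arguments": {
  "deltas": [
    [[-0.04,0,0.01],[0,0,0],0],
    [[-0.08,0,0.02],[0,0,0],0],
    [[-0.11,0,0.025],[0,0,0],0],
    [[-0.14,0,0.025],[0,0,0],0],
    [[-0.16,0,0.025],[0,0,0],0]
  ]
}}

```text
time_s: 10.47
ee_pos: [0.5781, 0.1265, 0.0342]
ee_rot: [0.634, 0.773, -0.013, 0.015]
force: [-1.5, 4.0, 0.4]
gripper_width: 0.0001
```

```bash
python3 a.py
```

```text
t10.47 p [0.5781 0.1265 0.0342] yaw 101.25 z [ 0.0069 -0.0387 -0.9992] F [-1.48  4.    0.44] w 0.0001 q [-0.66  0.64  0.43  1.92 -0.35  0.67  0.17]
A 0.1282 B 0.0003  F along push 4.21
```

>>> {"name": "drive_tool", "arguments": {
  "deltas": [
    [[-0.03,0,0.001],[0,0,0],0],
    [[-0.06,0,0.002],[0,0,0],0],
    [[-0.09,0,0.003],[0,0,0],0],
    [[-0.12,0,0.004],[0,0,0],0],
    [[-0.15,0,0.006],[0,0,0],0]
  ]
}}

```text
time_s: 10.88
ee_pos: [0.5814, 0.1097, 0.0341]
ee_rot: [0.634, 0.773, -0.013, 0.015]
force: [-1.9, 5.3, 2.3]
gripper_width: -0.0004
```

```bash
python3 a.py
```

```text
t10.88 p [0.5814 0.1097 0.0341] yaw 101.34 z [ 0.0067 -0.0384 -0.9992] F [-1.88  5.32  2.34] w -0.0004 q [-0.63  0.64  0.43  1.92 -0.35  0.66  0.2 ]
A 0.1111 B 0.0003  F along push 5.58
```

>>> {"name": "drive_tool", "arguments": {
  "deltas": [
    [[-0.035,0,0.001],[0,0,0],0],
    [[-0.07,0,0.003],[0,0,0],0],
    [[-0.105,0,0.004],[0,0,0],0],
    [[-0.14,0,0.005],[0,0,0],0],
    [[-0.175,0,0.007],[0,0,0],0]
  ]
}}

```text
time_s: 11.3
ee_pos: [0.5857, 0.0882, 0.0341]
ee_rot: [0.634, 0.773, -0.013, 0.015]
force: [-2.0, 5.0, 1.0]
gripper_width: -0.0002
```

```bash
python3 a.py
```

```text
t11.30 p [0.5857 0.0882 0.0341] yaw 101.29 z [ 0.007  -0.0392 -0.9992] F [-1.99  4.95  1.03] w -0.0002 q [-0.6   0.64  0.43  1.92 -0.34  0.66  0.23]
A 0.0891 B 0.0003  F along push 5.25
```

>>> {"name": "drive_tool", "arguments": {
  "deltas": [
    [[-0.035,0,0.001],[0,0,0],0],
    [[-0.07,0,0.003],[0,0,0],0],
    [[-0.105,0,0.004],[0,0,0],0],
    [[-0.14,0,0.005],[0,0,0],0],
    [[-0.175,0,0.007],[0,0,0],0]
  ]
}}

```text
time_s: 11.72
ee_pos: [0.5898, 0.0674, 0.0341]
ee_rot: [0.634, 0.773, -0.013, 0.015]
force: [-2.7, 4.6, 2.5]
gripper_width: 0.0001
```

```bash
python3 a.py; python3 m.py w8
python3 - <<'E'
from h import *
cap('scene','s2')
p=load('s2')[0]; cv2.imwrite('pics/s2c.png',cv2.resize(p[160:290,190:340],None,fx=4.5,fy=4.5)[:,:,::-1])
E
```

```text
t11.72 p [0.5898 0.0674 0.0341] yaw 101.29 z [ 0.0069 -0.0393 -0.9992] F [-2.74  4.61  2.46] w 0.0001 q [-0.56  0.64  0.43  1.92 -0.34  0.66  0.26]
A 0.0680 B 0.0003  F along push 5.05
t11.72 p [0.5898 0.0674 0.0341] yaw 101.29 z [ 0.0069 -0.0393 -0.9992] F [-2.74  4.61  2.46] w 0.0001 q [-0.56  0.64  0.43  1.92 -0.34  0.66  0.26]
bar A,B rect ((48.47585678100586, 4.636757850646973), (26.870676040649414, 65.41779327392578), 80.46771240234375) z 0.05963111580952398
bar A ends [0.01540345 0.07991971]
```

View pics/s2c.png

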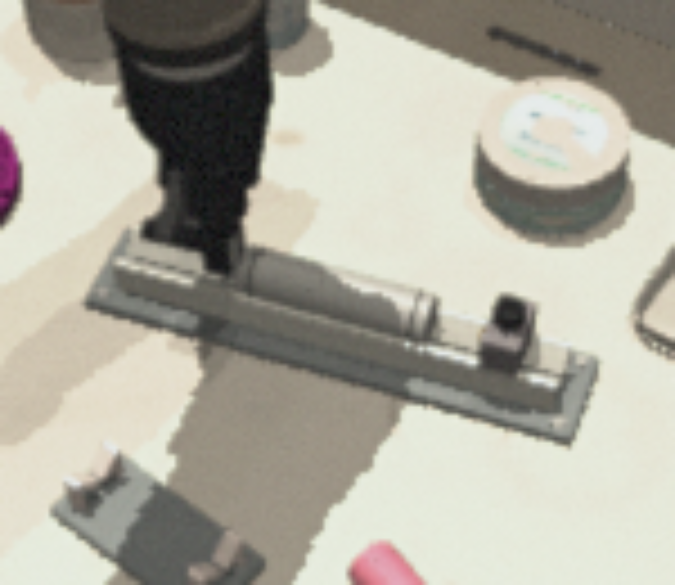

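The scene crop shows the bar flat in the groove, with its nose at (435,310) and the stop at (505,345). About 30 mm remain, so I'm slowing down.

>>> {"name": "drive_tool", "arguments": {
  "deltas": [
    [[-0.03,0,0.001],[0,0,0],0],
    [[-0.06,0,0.002],[0,0,0],0],
    [[-0.09,0,0.003],[0,0,0],0],
    [[-0.12,0,0.005],[0,0,0],0],
    [[-0.14,0,0.006],[0,0,0],0]
  ]
}}

```text
time_s: 12.23
ee_pos: [0.5931, 0.0515, 0.0341]
ee_rot: [0.634, 0.773, -0.013, 0.015]
force: [-2.4, 5.1, 1.8]
gripper_width: 0.0
```

>>> {"name": "drive_tool", "arguments": {
  "deltas": [
    [[0,0,0],[0,0,0],0],
    [[0,0,0],[0,0,0],0]
  ]
}}

```text
time_s: 12.4
ee_pos: [0.5932, 0.0508, 0.0341]
ee_rot: [0.634, 0.773, -0.013, 0.015]
force: [-0.4, 1.8, 2.1]
gripper_width: -0.0002
```

```bash
python3 a.py
python3 - <<'E'
from h import *
th=np.radians(101.2); e=np.array([np.cos(th),np.sin(th)]); n=np.array([-e[1],e[0]])
for f in('scene','top'):
    p,d,K,V=cap(f,f+'3')
    T=cloud(d,K,V);q=T[...,:2]-[.6033,.0008]; A=q@e;B=q@n;Z=T[...,2]
    m=(Z>.047)&(Z<.056)&(abs(B)<.008)&(A<.02)&(A>-.13); a=np.sort(A[m]); print(f,m.sum(),a.round(4)[::max(1,len(a)//40)])
E
```

```text
t12.40 p [0.5932 0.0508 0.0341] yaw 101.27 z [ 0.0073 -0.0397 -0.9992] F [-0.39  1.78  2.11] w -0.0002 q [-0.53  0.64  0.43  1.92 -0.34  0.66  0.29]
A 0.0511 B 0.0002  F along push 1.83
scene 139 [-0.1072 -0.1067 -0.1054 -0.1042 -0.1022 -0.0864 -0.0679 -0.0658 -0.0642
 -0.0622 -0.0604 -0.0581 -0.0569 -0.055  -0.0518 -0.0498 -0.0478 -0.0455
 -0.0426 -0.0416 -0.0391 -0.0363 -0.0333 -0.0302 -0.0289 -0.0265 -0.0245
 -0.0227 -0.0209 -0.0188 -0.0171 -0.0145 -0.0116 -0.0103 -0.0075 -0.0052
 -0.0026 -0.0003  0.0032  0.0054  0.0063  0.0093  0.0115  0.0139  0.0157
  0.0178  0.0194]
top 295 [-0.1084 -0.0898 -0.0876 -0.0698 -0.0676 -0.065  -0.0628 -0.0607 -0.0585
 -0.0563 -0.0541 -0.052  -0.0498 -0.0475 -0.0454 -0.0431 -0.041  -0.0388
 -0.0367 -0.0345 -0.0323 -0.0301 -0.0273 -0.0247 -0.0225 -0.0204 -0.0182
 -0.016  -0.0138 -0.0116 -0.0094 -0.0069 -0.0044 -0.0018  0.0004  0.0032
  0.0055  0.0077  0.0104  0.0127  0.0152  0.0173  0.0196]
```

>>> {"name": "drive_tool", "arguments": {
  "deltas": [
    [[-0.015,0,0.001],[0,0,0],0],
    [[-0.03,0,0.001],[0,0,0],0],
    [[-0.045,0,0.002],[0,0,0],0],
    [[-0.06,0,0.002],[0,0,0],0],
    [[-0.075,0,0.003],[0,0,0],0]
  ]
}}

```text
time_s: 12.92
ee_pos: [0.5946, 0.0437, 0.0341]
ee_rot: [0.634, 0.773, -0.013, 0.015]
force: [-3.5, 6.1, 3.2]
gripper_width: -0.0001
```

```bash
python3 a.py
```

```text
t12.92 p [0.5946 0.0437 0.0341] yaw 101.35 z [ 0.0066 -0.0381 -0.9993] F [-3.52  6.12  3.16] w -0.0001 q [-0.51  0.64  0.42  1.91 -0.34  0.66  0.31]
A 0.0438 B 0.0002  F along push 6.69
```

>>> {"name": "drive_tool", "arguments": {
  "deltas": [
    [[-0.007,0,0],[0,0,0],0],
    [[-0.014,0,0],[0,0,0],0],
    [[-0.021,0,0.001],[0,0,0],0],
    [[-0.021,0,0.001],[0,0,0],0]
  ]
}}

```text
time_s: 13.25
ee_pos: [0.5951, 0.0411, 0.0341]
ee_rot: [0.634, 0.773, -0.013, 0.015]
force: [-3.8, 5.0, 1.8]
gripper_width: 0.0002
```

```bash
python3 a.py
```

```text
t13.25 p [0.5951 0.0411 0.0341] yaw 101.33 z [ 0.0066 -0.0381 -0.9993] F [-3.82  4.97  1.82] w 0.0002 q [-0.51  0.64  0.42  1.91 -0.34  0.66  0.31]
A 0.0411 B 0.0002  F along push 5.62
```

>>> {"name": "drive_tool", "arguments": {
  "deltas": [
    [[-0.004,0,0],[0,0,0],0],
    [[-0.008,0,0],[0,0,0],0],
    [[-0.012,0,0],[0,0,0],0],
    [[-0.016,0,0.001],[0,0,0],0],
    [[-0.016,0,0.001],[0,0,0],0]
  ]
}}

```text
time_s: 13.67
ee_pos: [0.5955, 0.0395, 0.0341]
ee_rot: [0.634, 0.773, -0.013, 0.015]
force: [-3.6, 6.4, 3.2]
gripper_width: -0.0
```

```bash
python3 a.py
```

```text
t13.67 p [0.5955 0.0395 0.0341] yaw 101.35 z [ 0.0065 -0.0379 -0.9993] F [-3.58  6.36  3.17] w -0.0000 q [-0.51  0.64  0.42  1.91 -0.34  0.66  0.31]
A 0.0395 B 0.0002  F along push 6.93
```

>>> {"name": "drive_tool", "arguments": {
  "deltas": [
    [[-0.004,0,0],[0,0,0],0],
    [[-0.008,0,0],[0,0,0],0],
    [[-0.012,0,0],[0,0,0],0],
    [[-0.012,0,0],[0,0,0],0]
  ]
}}

```text
time_s: 14.0
ee_pos: [0.5957, 0.0381, 0.0341]
ee_rot: [0.634, 0.773, -0.013, 0.015]
force: [-3.5, 5.2, 2.4]
gripper_width: -0.0003
```

```bash
python3 a.py;  python3 - <<'E'
from h import *
th=np.radians(101.2); e=np.array([np.cos(th),np.sin(th)]); n=np.array([-e[1],e[0]])
for f in('scene','top'):
    p,d,K,V=cap(f,f+'4')
    T=cloud(d,K,V);q=T[...,:2]-[.6033,.0008]; A=q@e;B=q@n;Z=T[...,2]
    m=(Z>.047)&(Z<.056)&(abs(B)<.008)&(A<-.05)&(A>-.13); a=np.sort(A[m]); print(f,m.sum(),a.round(4)[::max(1,len(a)//40)])
    c=V[:3,:3]@np.array([.6033-.086*e[0],.0008-.086*e[1],.045])+V[:3,3];u,v,_=(K@(c/c[2])).astype(int)
    cv2.imwrite(f'pics/{f}4c.png',cv2.resize(p[v-30:v+30,u-40:u+40],None,fx=8,fy=8,interpolation=cv2.INTER_CUBIC)[:,:,::-1])
E
```

```text
t14.00 p [0.5957 0.0381 0.0341] yaw 101.34 z [ 0.0065 -0.0379 -0.9993] F [-3.47  5.21  2.37] w -0.0003 q [-0.5   0.64  0.42  1.91 -0.34  0.66  0.31]
A 0.0380 B 0.0002  F along push 5.78
scene 65 [-0.1071 -0.1067 -0.1066 -0.106  -0.1058 -0.1043 -0.1041 -0.1026 -0.101
 -0.0884 -0.0871 -0.0867 -0.0861 -0.0851 -0.0815 -0.0813 -0.0808 -0.0803
 -0.0797 -0.0788 -0.0784 -0.0775 -0.0775 -0.077  -0.076  -0.0758 -0.0744
 -0.0735 -0.0733 -0.073  -0.0724 -0.0724 -0.0709 -0.0706 -0.0699 -0.0698
 -0.0691 -0.0677 -0.0675 -0.0666 -0.0657 -0.0657 -0.0656 -0.0641 -0.0631
 -0.0624 -0.0623 -0.062  -0.0606 -0.0605 -0.0597 -0.0594 -0.0583 -0.0579
 -0.0571 -0.0563 -0.0554 -0.0548 -0.0545 -0.0535 -0.0533 -0.0529 -0.0519
 -0.0517 -0.0508]
top 121 [-0.1088 -0.1072 -0.0918 -0.0897 -0.0883 -0.0876 -0.0831 -0.0817 -0.0811
 -0.0798 -0.0789 -0.078  -0.0769 -0.0758 -0.0747 -0.0743 -0.0729 -0.0722
 -0.0711 -0.0699 -0.0693 -0.0681 -0.0676 -0.0663 -0.0654 -0.0646 -0.0635
 -0.0629 -0.0619 -0.0611 -0.0603 -0.0588 -0.0581 -0.057  -0.0559 -0.0548
 -0.0541 -0.053  -0.052  -0.0511 -0.0501]
```

View pics/top4c.png

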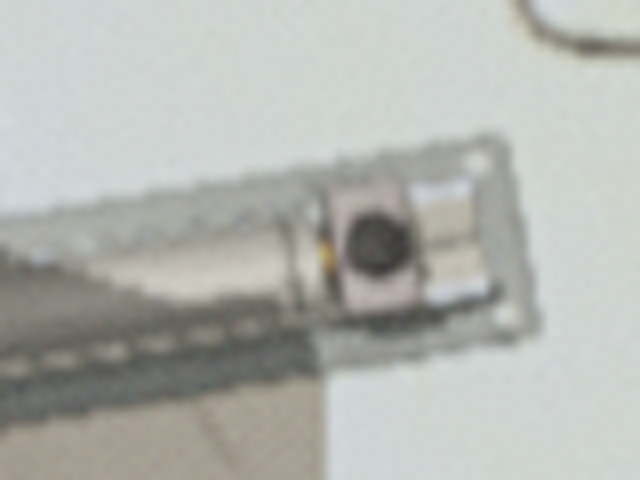

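The top crop shows the nose at about (320,255), just reaching the brass button at (328,258), so roughly 4 mm remain. I'll use fine steps from here.

>>> {"name": "drive_tool", "arguments": {
  "deltas": [
    [[-0.003,0,0],[0,0,0],0],
    [[-0.006,0,0],[0,0,0],0],
    [[-0.009,0,0],[0,0,0],0],
    [[-0.012,0,0],[0,0,0],0],
    [[-0.012,0,0],[0,0,0],0]
  ]
}}

```text
time_s: 14.52
ee_pos: [0.596, 0.0367, 0.0341]
ee_rot: [0.634, 0.773, -0.013, 0.014]
force: [-3.3, 5.6, 0.9]
gripper_width: 0.0001
```

```bash
python3 a.py
```

```text
t14.52 p [0.596  0.0367 0.0341] yaw 101.35 z [ 0.0064 -0.0379 -0.9993] F [-3.33  5.63  0.88] w 0.0001 q [-0.5   0.64  0.42  1.91 -0.34  0.66  0.32]
A 0.0367 B 0.0002  F along push 6.17
```

>>> {"name": "drive_tool", "arguments": {
  "deltas": [
    [[-0.003,0,0],[0,0,0],0],
    [[-0.006,0,0],[0,0,0],0],
    [[-0.006,0,0],[0,0,0],0]
  ]
}}

```text
time_s: 14.77
ee_pos: [0.5961, 0.0361, 0.0341]
ee_rot: [0.634, 0.773, -0.013, 0.014]
force: [-3.0, 5.5, 1.9]
gripper_width: 0.0003
```

```bash
python3 a.py
```

```text
t14.77 p [0.5961 0.0361 0.0341] yaw 101.35 z [ 0.0064 -0.0378 -0.9993] F [-3.02  5.47  1.87] w 0.0003 q [-0.5   0.64  0.42  1.91 -0.34  0.66  0.32]
A 0.0360 B 0.0002  F along push 5.95
```

>>> {"name": "drive_tool", "arguments": {
  "deltas": [
    [[-0.002,0,0],[0,0,0],0],
    [[-0.004,0,0],[0,0,0],0],
    [[-0.004,0,0],[0,0,0],0]
  ]
}}

```text
time_s: 15.02
ee_pos: [0.5962, 0.0356, 0.0341]
ee_rot: [0.634, 0.773, -0.013, 0.014]
force: [-3.1, 5.8, 1.6]
gripper_width: -0.0003
```

```bash
python3 a.py
```

```text
t15.02 p [0.5962 0.0356 0.0341] yaw 101.35 z [ 0.0064 -0.0378 -0.9993] F [-3.12  5.8   1.6 ] w -0.0003 q [-0.5   0.64  0.42  1.91 -0.34  0.66  0.32]
A 0.0355 B 0.0002  F along push 6.30
```

>>> {"name": "drive_tool", "arguments": {
  "deltas": [
    [[-0.002,0,0],[0,0,0],0],
    [[-0.004,0,0],[0,0,0],0],
    [[-0.004,0,0],[0,0,0],0]
  ]
}}

```text
time_s: 15.27
ee_pos: [0.5963, 0.0352, 0.0341]
ee_rot: [0.634, 0.773, -0.013, 0.014]
force: [-2.9, 5.8, 1.9]
gripper_width: -0.0
```

```bash
python3 a.py
```

```text
t15.27 p [0.5963 0.0352 0.0341] yaw 101.36 z [ 0.0064 -0.0378 -0.9993] F [-2.93  5.78  1.92] w -0.0000 q [-0.5   0.64  0.42  1.91 -0.34  0.66  0.32]
A 0.0351 B 0.0002  F along push 6.24
```

>>> {"name": "drive_tool", "arguments": {
  "deltas": [
    [[-0.002,0,0],[0,0,0],0],
    [[-0.004,0,0],[0,0,0],0],
    [[-0.004,0,0],[0,0,0],0]
  ]
}}

```text
time_s: 15.52
ee_pos: [0.5964, 0.0347, 0.0341]
ee_rot: [0.634, 0.773, -0.013, 0.014]
force: [-2.6, 5.4, 2.1]
gripper_width: 0.0001
```

```bash
python3 a.py
```

```text
t15.52 p [0.5964 0.0347 0.0341] yaw 101.36 z [ 0.0063 -0.0378 -0.9993] F [-2.61  5.36  2.07] w 0.0001 q [-0.5   0.64  0.42  1.91 -0.34  0.66  0.32]
A 0.0346 B 0.0002  F along push 5.76
```

>>> {"name": "drive_tool", "arguments": {
  "deltas": [
    [[-0.002,0,0],[0,0,0],0],
    [[-0.004,0,0],[0,0,0],0],
    [[-0.004,0,0],[0,0,0],0]
  ]
}}

```text
time_s: 15.77
ee_pos: [0.5965, 0.0345, 0.0341]
ee_rot: [0.634, 0.773, -0.013, 0.014]
force: [-2.5, 6.5, 1.3]
gripper_width: -0.0001
```

```bash
python3 a.py
```

```text
t15.77 p [0.5965 0.0345 0.0341] yaw 101.36 z [ 0.0063 -0.0376 -0.9993] F [-2.49  6.46  1.32] w -0.0001 q [-0.5   0.64  0.42  1.91 -0.34  0.66  0.32]
A 0.0343 B 0.0002  F along push 6.82
```

>>> {"name": "drive_tool", "arguments": {
  "deltas": [
    [[-0.002,0,0],[0,0,0],0],
    [[-0.002,0,0],[0,0,0],0]
  ]
}}

```text
time_s: 15.93
ee_pos: [0.5964, 0.0345, 0.0341]
ee_rot: [0.633, 0.774, -0.013, 0.014]
force: [-4.1, 7.8, 1.9]
gripper_width: -0.0001
```

```bash
python3 a.py
```

```text
t15.93 p [0.5964 0.0345 0.0341] yaw 101.38 z [ 0.0061 -0.0373 -0.9993] F [-4.07  7.75  1.89] w -0.0001 q [-0.5   0.64  0.42  1.91 -0.34  0.66  0.32]
A 0.0344 B 0.0002  F along push 8.40
```

>>> {"name": "drive_tool", "arguments": {
  "deltas": [
    [[-0.002,0,0],[0,0,0],0],
    [[-0.002,0,0],[0,0,0],0]
  ]
}}

```text
time_s: 16.1
ee_pos: [0.5964, 0.0345, 0.0341]
ee_rot: [0.633, 0.774, -0.012, 0.014]
force: [-4.5, 8.1, 3.1]
gripper_width: -0.0
```

```bash
python3 a.py
```

```text
t16.10 p [0.5964 0.0345 0.0341] yaw 101.38 z [ 0.006  -0.0371 -0.9993] F [-4.5   8.06  3.11] w -0.0000 q [-0.5   0.64  0.42  1.91 -0.34  0.66  0.32]
A 0.0344 B 0.0002  F along push 8.78
```

>>> {"name": "drive_tool", "arguments": {
  "deltas": [
    [[-0.002,0,0],[0,0,0],0],
    [[-0.003,0,0],[0,0,0],0],
    [[-0.003,0,0],[0,0,0],0]
  ]
}}

```text
time_s: 16.35
ee_pos: [0.5964, 0.0344, 0.0341]
ee_rot: [0.633, 0.774, -0.012, 0.014]
force: [-3.6, 7.5, 2.5]
gripper_width: 0.0
```

```bash
python3 a.py
```

```text
t16.35 p [0.5964 0.0344 0.0341] yaw 101.40 z [ 0.0058 -0.0368 -0.9993] F [-3.56  7.51  2.54] w 0.0000 q [-0.49  0.64  0.42  1.91 -0.34  0.66  0.32]
A 0.0343 B 0.0002  F along push 8.06
```

Motion has stopped at A = 34.3 mm, as predicted for flush, and the force has risen from about 6 to 8.5 N, so the nose is on the face. Backing off gently.

>>> {"name": "drive_tool", "arguments": {
  "deltas": [
    [[0.01,0,0],[0,0,0],0],
    [[0.03,0,0],[0,0,0],0],
    [[0.08,0,-0.02],[0,0,0],0],
    [[0.15,0,-0.05],[0,0,0],0],
    [[0.25,0,-0.2],[0,0,0],0]
  ]
}}

```text
time_s: 16.77
ee_pos: [0.5897, 0.0611, 0.0557]
ee_rot: [0.635, 0.772, -0.015, 0.015]
force: [-0.5, 0.1, -0.3]
gripper_width: 0.0002
```

>>> {"name": "drive_tool", "arguments": {
  "deltas": [
    [[0.1,0,-0.25],[0,0.04,0],0],
    [[0.2,0,-0.5],[0,0.08,0],0],
    [[0.3,0,-0.75],[0,0.08,0],0],
    [[0.3,0,-0.75],[0,0.08,0],0]
  ]
}}

```text
time_s: 17.1
ee_pos: [0.5868, 0.1046, 0.1515]
ee_rot: [0.633, 0.774, 0.004, 0.002]
force: [1.5, 0.9, -0.3]
gripper_width: 0.0001
```

```bash
python3 a.py;  python3 - <<'E'
from h import *
th=np.radians(101.2); e=np.array([np.cos(th),np.sin(th)]); n=np.array([-e[1],e[0]])
for f in('scene','top'):
    p,d,K,V=cap(f,f+'5')
    T=cloud(d,K,V);q=T[...,:2]-[.6033,.0008]; A=q@e;B=q@n;Z=T[...,2]
    m=(Z>.047)&(Z<.056)&(abs(B)<.008)&(A<.06)&(A>-.13); a=np.sort(A[m]); print(f,a[-3:],a[a<-.075].round(4))
    m=(Z>.036)&(Z<.06)&(abs(B)<.025)&(A>-.08)&(A<.05); print(cv2.minAreaRect((np.c_[A[m],B[m]]*1000).astype(np.float32)),np.percentile(Z[m],97))
    c=V[:3,:3]@np.array([.6033-.086*e[0],.0008-.086*e[1],.045])+V[:3,3];u,v,_=(K@(c/c[2])).astype(int)
    cv2.imwrite(f'pics/{f}5c.png',cv2.resize(p[v-30:v+30,u-60:u+20],None,fx=8,fy=8,interpolation=cv2.INTER_CUBIC)[:,:,::-1])
E
```

```text
t17.10 p [0.5868 0.1046 0.1515] yaw 101.43 z [ 0.0088  0.0041 -1.    ] F [ 1.46  0.93 -0.28] w 0.0001 q [-0.65  0.47  0.49  1.86 -0.28  0.88  0.17]
A 0.1050 B -0.0039  F along push 0.63
scene [0.02199139 0.02251829 0.023302  ] [-0.1071 -0.1068 -0.1062 -0.1061 -0.106  -0.1056 -0.1049 -0.1043 -0.1041
 -0.1026 -0.091  -0.0879 -0.0871 -0.0863 -0.0859 -0.0851 -0.0845 -0.0831
 -0.0827 -0.0821 -0.0812 -0.0807 -0.0797 -0.0793 -0.0784 -0.0779 -0.0778
 -0.0771 -0.0759 -0.0756]
((-27.434402465820312, 6.4558563232421875), (104.44094848632812, 25.804370880126953), 0.060578603297472) 0.05202208228027278
top [0.02225393 0.02257673 0.02276986] [-0.1087 -0.1084 -0.1079 -0.1074 -0.1073 -0.1053 -0.0919 -0.0901 -0.0899
 -0.0898 -0.0895 -0.0892 -0.0888 -0.0883 -0.0877 -0.0877 -0.0873 -0.0871
 -0.0868 -0.0864 -0.086  -0.0858 -0.0857 -0.0853 -0.0851 -0.0845 -0.084
 -0.0837 -0.0834 -0.0832 -0.0832 -0.0826 -0.0823 -0.0819 -0.0817 -0.0812
 -0.0811 -0.0808 -0.0805 -0.0803 -0.0796 -0.0794 -0.0793 -0.0788 -0.0783
 -0.078  -0.0777 -0.0774 -0.077  -0.0766 -0.0765 -0.0764 -0.076  -0.0755
 -0.0751]
((-28.64569854736328, 1.0257701873779297), (102.79955291748047, 27.704511642456055), 0.32784730195999146) 0.053810030599145756
```

View pics/top5c.png

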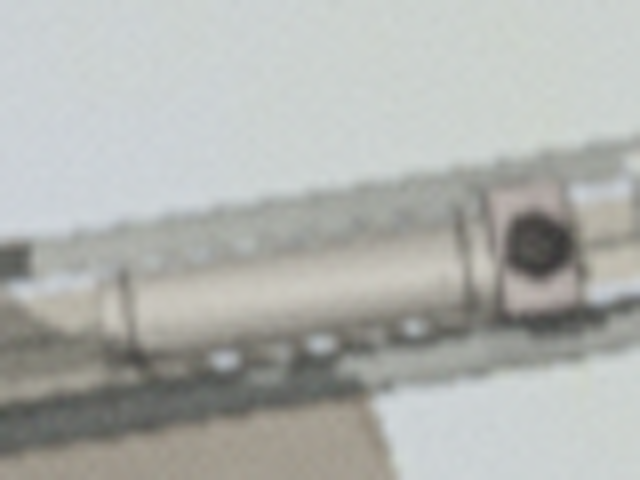

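View pics/scene5.png

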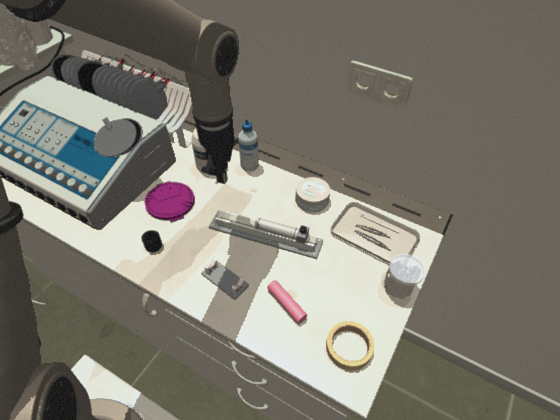

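The top crop shows the nose tight against the stop at (490,265), with no brass visible. I'll take one closer wrist look from above to check the seating before handing in.

>>> {"name": "drive_tool", "arguments": {
  "deltas": [
    [[0,0,-0.3],[0,0,0],0],
    [[-0.3,0,-0.3],[0,0,0],0],
    [[-0.6,0,-0.3],[0,0,0],0],
    [[-0.9,0,-0.3],[0,0,0],0],
    [[-1.0,0,-0.3],[0,0,0],0]
  ]
}}

```text
time_s: 17.62
ee_pos: [0.6064, -0.0241, 0.181]
ee_rot: [0.637, 0.771, -0.002, 0.001]
force: [-0.4, -1.0, -0.0]
gripper_width: 0.0001
```

>>> {"name": "drive_tool", "arguments": {
  "deltas": [
    [[-0.3,0,0],[0,0,0],0],
    [[-0.4,0,0],[0,0,0],0],
    [[-0.4,0,0],[0,0,0],0],
    [[-0.4,0,0],[0,0,0],0]
  ]
}}

```text
time_s: 17.95
ee_pos: [0.6156, -0.0644, 0.1806]
ee_rot: [0.635, 0.772, -0.001, -0.001]
force: [0.9, -0.2, 0.0]
gripper_width: 0.0002
```

```bash
python3 a.py; python3 m.py w9
python3 - <<'E'
from h import *
p,d,K,V=load('w9')
th=np.radians(101.2); e=np.array([np.cos(th),np.sin(th)])
c=V[:3,:3]@np.array([.6033-.086*e[0],.0008-.086*e[1],.045])+V[:3,3];u,v,_=(K@(c/c[2])).astype(int);print(u,v)
cv2.imwrite('pics/w9c.png',cv2.resize(p[max(0,v-60):v+40,max(0,u-60):u+60],None,fx=6,fy=6,interpolation=cv2.INTER_CUBIC)[:,:,::-1])
E
```

```text
t17.95 p [ 0.6156 -0.0644  0.1806] yaw 101.16 z [-2.2e-03 -4.0e-04 -1.0e+00] F [ 0.89 -0.18  0.04] w 0.0002 q [-0.39  0.48  0.53  1.77 -0.28  0.97  0.45]
A -0.0663 B 0.0006  F along push -0.35
t17.95 p [ 0.6156 -0.0644  0.1806] yaw 101.16 z [-2.2e-03 -4.0e-04 -1.0e+00] F [ 0.89 -0.18  0.04] w 0.0002 q [-0.39  0.48  0.53  1.77 -0.28  0.97  0.45]
bar A,B rect ((-23.346355438232422, -0.0637054443359375), (93.18556213378906, 28.139495849609375), 0.0319618359208107) z 0.05338441848310633
bar A ends [-0.06937411  0.02317839]
280 218
```

View pics/w9c.png

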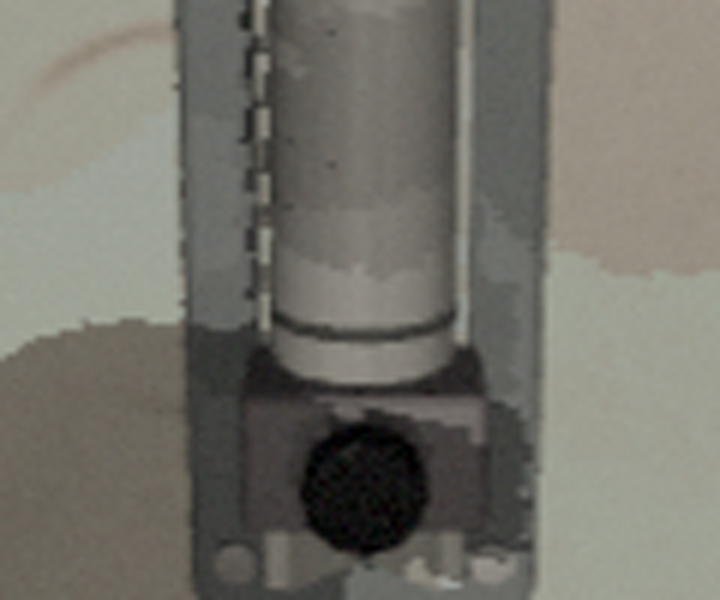

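The bar's nose meets the stop face at (365,385) in the crop, with no brass and no gap. The rear end at A = 23.2 mm puts the nose at −86.8 mm, against a measured face at about −86.7 mm. Handing in.

Run:
```python
from h import *
st(); print(arm.hand_in())
```

```text
t18.00 p [ 0.6157 -0.0628  0.1806] yaw 101.29 z [-2.2e-03  4.0e-04 -1.0e+00] F [-0.12  0.84  0.05] w 0.0001 q [-0.39  0.48  0.53  1.77 -0.29  0.97  0.45]
the job is handed in; nothing more can be done
None
```

The bar is lying released in the groove with its nose home against the stop, and the job was handed in at 18 s of the 67 s allowed. The hand-in reports no verdict.

**What I did:** I took the steel bar, not the pink look-alike, from the rest. I laid it in the groove with its middle 63 mm on the open side of the cradle's middle and let go. Then I pushed it from behind with shut fingers, in steps of about 0.25 to 0.5 mm over the last stretch. It stopped moving at the position I had predicted. The push force rose from about 6 N of friction to at most 8.8 N, so roughly 3 N reached the stop. I backed straight off and lifted clear.

**Last checks:**
- **Position:** the nose measured at −86.8 mm and the stop face at about −86.7 mm, so they agree within the 2 mm calibration. Neither a gap nor brass was visible between nose and stop.
- **Alignment:** the bar's axis was within about 0.1 mm sideways and aligned with the groove.
- **Arm:** it ended well clear, at a height of 0.18 m.
- **Bystanders:** the cream pot, tape roll and strap roll looked unmoved in the scene picture. I did not measure their positions.

**Not confirmed or not matching:**
- **Button force:** it cannot be read, so I inferred it from the position and the rise in push force.
- **Grip width:** the gripper read about 26 mm on the 28 mm bar. The lift was still level and secure.

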